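Drop the used notebook through the sprung flap of the confidential-waste box

TASK

The wire-bound notebook standing in the desk sorter is finished with. Take it out, feed it on edge into the slot in the top of the locked waste box, and press it right down past the sprung flap, so that it drops inside and the flap closes over it. Leave the leather book where it stands in the sorter.

Things in the scene. Friction and masses are not known exactly. Their poses are not given: they have to be found in the camera images.
- notebook: wire-bound notebook, black front cover, white back, stiff, 0.14 to 0.24 kg: block 178 mm long (its x), 118 mm high (its y, up at the start), 12 mm thick (its z); the wire binding on the upper long edge is only seen, up to 7 mm higher. Stands on edge in an outer compartment of the sorter. Origin on one face (block fills z = 0 to 12 mm), mid-length, 61 mm above the lower edge
- notebook_top (a point): middle of the block's upper long edge (mid-length, mid-thickness), directly under the wire binding; axes as the notebook
- notebook_bottom (a point): middle of the block's lower long edge, 118 mm below notebook_top; axes as the notebook
- book: small brown leather book, 150 mm long, 105 mm high as it stands, 20 mm thick, loose, in the other outer compartment of the sorter; to be left there. The origin lies on one cover, at its middle; its z axis points through the thickness, its y axis lies along its length
- sorter: wooden desk sorter, fixed, 122 mm deep (x) by 150 mm wide (y): a 10 mm base board and four upright dividers along y, 6 mm thick, 30 mm apart, their tops 68 mm above the desk, making three compartments at x = -36, 0 and +36 mm; the middle one is empty. Origin: middle of the underside
- waste_box: locked wooden confidential-waste box, fixed, 132 mm deep (x) by 234 mm wide (y), lid top 198 mm above the desk, inner floor 12 mm above it. Origin: middle of the underside; x points from its door to its back
- box_slot (a point): middle of the slot, at the height of the lid's top; axes as the box. Slot 54 mm wide (x), 200 mm long (y), in a brass plate 11 mm wide and 2.5 mm proud. The flap closes it 6 mm down: hinged along the slot's -x edge, 52 mm to its free edge, swinging down into the box. A guide plate goes down 70 mm from the slot's +x edge
- flap (a joint): steel flap under the slot, see box_slot: 0 = shut (level), 1.45 rad = hanging down. A spring shuts it: 0.06 N m when shut, 0.23 N m open. It presses what is in the slot against the +x side with about 5 N: the notebook stays stuck half way when let go and is hard to pull back; pushed until its upper edge is about 40 mm below the lid's top, it clears the flap and drops
- monitor: white computer display on its stand, fixed, to the robot's right of the work; panel 470 mm wide and 16 mm thick, from 100 to 432 mm above the desk. It stands between the arm's start and the work: pass over it with the fingertips higher than 0.45 m. Origin: middle of its foot's underside; y lies along the panel

How it is judged:
On the way, in this order (a step that is already met when the one before it is completed fails the run):
1. the notebook is lifted clear of the sorter (height (world z) of notebook_bottom above 0.08 m), for 0.1 s.
2. the notebook stands in the slot on edge and has pushed the flap open (value of joint flap above 0.4 rad and z of notebook_bottom in the frame of box_slot below -0.02 m and horizontal distance between notebook_bottom and box_slot below 0.05 m), for 0.1 s.
At the end, for the whole second after the job is handed in: The notebook lies at rest inside the waste box, all of it more than 45 mm below the lid's top, the flap is shut again (within 0.08 rad), and the leather book is within 30 mm of where it stood (z of notebook_top in the frame of box_slot below -0.045 m and z of notebook_bottom in the frame of box_slot below -0.1 m and x of notebook in the frame of waste_box between -0.06 and 0.06 m and y of notebook in the frame of waste_box between -0.08 and 0.08 m and value of joint flap below 0.08 rad and linear speed of notebook below 0.03 m/s and distance of book from where it was at the start of the episode below 0.03 m); the robot touches nothing.
It fails at once if the leather book is knocked over or taken out of the sorter (distance of book from where it was at the start of the episode above 0.05 m or angle between book's own z axis and vertical below 1 rad or angle between book's own z axis and vertical above 2.14 rad).
It also fails if it takes over 61 s, if anything falls off the work surface, if the arm or the gripper's body presses on something with over 40 N, if the wrist force passes 120 N, or if a joint passes its speed limit or range.

ROBOT

A 7-joint arm with a two-finger parallel gripper is mounted at the origin on a cart in front of the work surface, level with it; the furniture and walls round the work are solid. World frame = base frame: x ahead of the robot, y to its left, z up, the work surface at z = 0. Lengths are in m, angles in rad, forces in N, time in s.
With the tool pointing down it reaches from about 0.4 to 0.85 m from the base axis. Payload 10.4 kg.
Tool frame: the origin (TCP) lies midway between the tips of the shut fingers; the grasp point (between the pads) lies 19 mm behind it (manip.grasp_offset is the distance from the TCP to the grasp point, in m); z points along the fingers, y is the line along which they close (so a half turn about z gives the same grasp; the last joint's range is limited). The gripper opens to 85 mm and grips with 20 to 120 N. Pads are 22 mm wide; open, the fingers measure 114 mm over their backs; the gripper's body (76 mm by 85 mm) begins 54 mm behind the grasp point. The pads swing forward as they close: fully open they stand 13 mm farther back than shut.
Start: joints at [1.085, 0.332, -0.065, 1.46, 0.022, 1.35, -0.088], TCP at [0.279, -0.559, 0.231] pointing down, gripper open.
Joint ranges: [-2.6, 2.6], [-0.5, 2.12], [-1.47, 1.34], [0.16, 2.42], [-1.27, 4.41], [0.06, 2.06], [-2.6, 2.6]. Speed limits (rad/s): [2.22, 2.22, 2.79, 2.79, 3.14, 3.14, 3.14].

INTERFACE

Orientations are given as a unit quaternion [x, y, z, w].
In Python, from workcell import manip, vision, workorder gives the robot as it stands (manip), with the cameras (vision) and the job (workorder).
- The arm moves only by the tool drive_effector, called after "Request:" as name(argument=value, ...) on one line, values as JSON. Schema: {"type":"object","properties":{"ticks":{"type":"string"},"force":{"type":"number"},"only":{"type":"string"},"quiet":{"type":"boolean"},"lines":{"type":"string"}},"required":["ticks"],"additionalProperties":false}. ticks is a string of 1 to 20 rows, parted by a bar, with the numbers parted by commas; each row has 7 numbers: a rotation vector rx, ry, rz in shares of pi rad (1.0 is pi rad), then dx, dy, dz in parts of the range, where 1.0 means 400 mm, then the opening from 0.0 (shut) to 1.0 (fully open); each row is the pose to reach, as a shift and turn from the pose commanded when the call began, along the tool's axes at that moment; what a row does not reach only later rows make up. A row lasts 1/8 s, in which the tool goes at most 0.0625 m and 0.188 rad, less where a joint would pass 70% of its speed; a pose out of reach is approached as far as the arm can. The fingers move at their own pace and stop on an object; force is the grip in N (left out, the last holds). Time passes only in rows, so rows that do not move let the fingers close. The tool returns the time, the measured TCP pose, the force, the opening and the grip force at its end. only (a regular expression) keeps the lines of the reply that match it, lines (a string "A,B") keeps lines A to B, and quiet returns only ok. No shift or turn number may pass 1 either way. Input that does not fit is refused with a message, and nothing moves.
- manip.get_obs(): the state, without advancing time (a new reading comes with each control period).
- vision.camera(name): name is "scene" or "top" or "wrist"; returns the picture (400x640x3 uint8, blue, green, red); there is no depth.
- vision.calibration(name): a dict with "fx", "fy", "cx", "cy" (pixels), "world_from_camera" (4x4, takes a point from camera to world coordinates); the wrist camera has in their place "tool_from_camera" (4x4, takes a point from camera to tool coordinates, whose origin is the TCP and whose axes are the flange's). Camera axes: x right, y up, looking along -z (the intrinsics and any distortion apply to the point x, -y, -z); pixel columns grow to the right and rows downward; lengths in m; the calibration is good to about 2 mm. A picture is of the moment at which its call begins: read the wrist's pose just before it. calibration takes no time and is no camera call.
- workorder.hand_in(): hands the job in; it is judged then, once.
The state is a dict: "clock": time; "joint_pos": joint angles; "joint_velocities": joint speeds; "tau": joint torques, N m; "position": TCP position; "ee_rot": TCP orientation; "ft_force": force on the tool from outside, world axes, zero at the start; "torque": the same for the moment, N m; "grip_width": opening from 0.0 (shut) to 1.0 (fully open); "grasp_force": force on a finger pad.
Only numpy, scipy, OpenCV 4.12 (cv2) and the standard library are available. Lean on these libraries where they do the work, as an engineer would, in place of code of your own. Each camera call takes 0.05 s, during which the arm holds its last target. There are 200 camera calls.

## Working session

There is one attempt and no reset: what is moved stays moved. The work goes in short steps, Python scripts to look and compute and a tool call to move; the robot and the scene stay as the last step left them, time stands still between calls to the robot, and variables do not carry over. Pictures are saved under pics/ and viewed, at most 10 in all, crops included, and the job is handed in when it is done.

```bash
ls; mkdir -p pics; python3 - <<'E'
from workcell import manip, vision, workorder
import cv2,numpy as np
np.set_printoptions(precision=4,suppress=True)
o=manip.get_obs();print(o)
for n in("scene","top"):
    cv2.imwrite(f"pics/{n}0.png",vision.camera(n));print(n,vision.calibration(n))
print(vision.calibration("wrist"),manip.grasp_offset)
E
```

```text
pics
workcell.py
{'clock': 0.0, 'joint_pos': array([ 1.0854,  0.3329, -0.0647,  1.4609,  0.0216,  1.3499, -0.0885]), 'joint_velocities': array([-0.0003,  0.0002,  0.0004, -0.0009, -0.0009, -0.0004, -0.0014]), 'tau': array([ -0.0004, -62.5432,   0.0489, -39.1598,   0.0164,   0.0098,
        -0.    ]), 'position': array([ 0.2789, -0.5589,  0.2305]), 'ee_rot': array([ 0.9733,  0.2293, -0.0002, -0.0007]), 'ft_force': array([-0.2335,  0.7278, -0.516 ]), 'torque': array([ 0.0279, -0.0111,  0.009 ]), 'grasp_force': 0.0, 'grip_width': 0.9981821225101659}
scene {'fx': 459.5939273605947, 'fy': 459.5939273605947, 'cx': 321.3478232393872, 'cy': 191.1231607299903, 'world_from_camera': array([[-0.6352,  0.6856, -0.3556,  0.1505],
       [-0.7723, -0.5586,  0.3026,  0.495 ],
       [ 0.0088,  0.4668,  0.8843,  1.0893],
       [ 0.    ,  0.    ,  0.    ,  1.    ]])}
top {'fx': 438.0798079070766, 'fy': 438.0798079070766, 'cx': 317.14362620079993, 'cy': 201.07562575878686, 'world_from_camera': array([[ 0.0049,  0.9974, -0.0725,  0.4529],
       [-0.9998,  0.0033, -0.0212,  0.1544],
       [-0.0209,  0.0726,  0.9971,  1.1995],
       [ 0.    ,  0.    ,  0.    ,  1.    ]])}
{'fx': 279.89543490820944, 'fy': 279.89543490820944, 'cx': 320.30494069865824, 'cy': 204.6329430998148, 'tool_from_camera': array([[-0.0003,  0.9616,  0.2745,  0.0688],
       [ 1.    ,  0.0002,  0.0004, -0.0006],
       [ 0.0003,  0.2745, -0.9616, -0.1434],
       [ 0.    ,  0.    ,  0.    ,  1.    ]])} 0.0187
```

View pics/scene0.png

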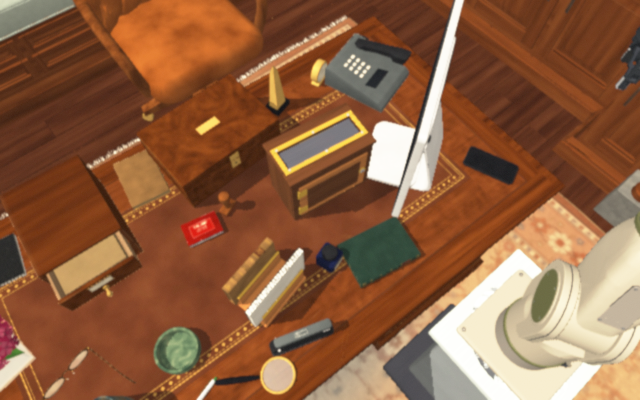

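View pics/top0.png

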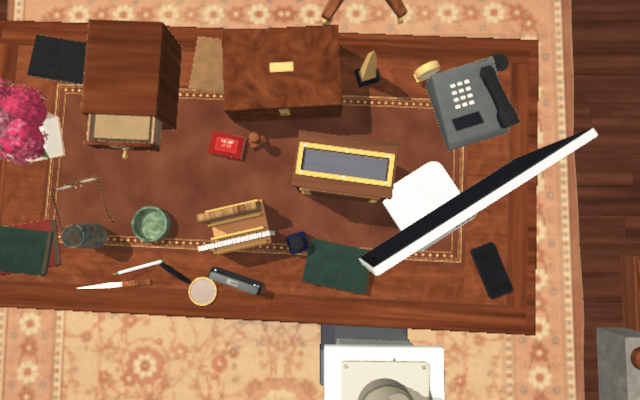

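The scene view shows the sorter at about (262,285), with the notebook's white back facing the robot, and the waste box slot at about (320,142). In the top view the notebook's wire edge runs from (200,247) to (273,235), the brass slot is at about (345,163), and the monitor's top runs from (370,265) to (590,135).

```bash
cat > h.py <<'E'
import numpy as np,cv2
from workcell import manip, vision, workorder
from scipy.spatial.transform import Rotation as R
np.set_printoptions(precision=4,suppress=True)
def ray(n,uv,T=None,c=None):
    c=c or vision.calibration(n); T=c["world_from_camera"] if T is None else T
    d=np.array([(uv[0]-c["cx"])/c["fx"],-(uv[1]-c["cy"])/c["fy"],-1.])
    d=T[:3,:3]@d; return T[:3,3],d/np.linalg.norm(d)
def plane(n,uv,z,T=None):
    p,d=ray(n,uv,T); return p+d*(z-p[2])/d[2]
def tri(*rs):
    A=sum(np.eye(3)-np.outer(d,d) for p,d in rs); b=sum((np.eye(3)-np.outer(d,d))@p for p,d in rs)
    x=np.linalg.solve(A,b); return x,max(np.linalg.norm(np.cross(x-p,d)) for p,d in rs)
def tool(o): 
    T=np.eye(4);T[:3,:3]=R.from_quat(o["ee_rot"]).as_matrix();T[:3,3]=o["position"];return T
E
python3 - <<'E'
from h import *
a=cv2.imread("pics/top0.png");b=cv2.imread("pics/scene0.png")
def z(im,x,y,w,h): return cv2.resize(im[y:y+h,x:x+w],(400,300),interpolation=cv2.INTER_CUBIC)
cv2.imwrite("pics/z.png",np.vstack([np.hstack([z(a,190,188,100,75),z(b,215,230,100,75)]),np.hstack([z(a,285,120,120,90),z(b,260,105,120,90)])]))
# slot brass corners
for n,im,(x,y,w,h) in(("top",a,(285,125,120,75)),("scene",b,(262,105,115,75))):
    hsv=cv2.cvtColor(im,cv2.COLOR_BGR2HSV);m=cv2.inRange(hsv,(18,120,150),(35,255,255))
    k=np.zeros_like(m);k[y:y+h,x:x+w]=m[y:y+h,x:x+w]
    c=max(cv2.findContours(k,cv2.RETR_EXTERNAL,cv2.CHAIN_APPROX_NONE)[0],key=cv2.contourArea)
    r=cv2.minAreaRect(c);ap=cv2.approxPolyDP(cv2.convexHull(c),5,True)[:,0];print(n,r,ap.tolist())
    for q in ap: print(plane(n,q,.2005))
E
```

```text
top ((344.84716796875, 163.64630126953125), (96.87600708007812, 33.040924072265625), 7.594643592834473) [[299, 143], [394, 154], [391, 184], [296, 173]]
[0.66   0.2182 0.2005]
[ 0.6345 -0.0004  0.2005]
[0.5652 0.007  0.2005]
[0.5901 0.2246 0.2005]
scene ((318.53485107421875, 141.530029296875), (30.482080459594727, 95.79839324951172), 62.56026840209961) [[366, 129], [287, 175], [270, 152], [349, 110]]
[0.5694 0.004  0.2005]
[0.5876 0.2244 0.2005]
[0.6603 0.2176 0.2005]
[ 0.6368 -0.0015  0.2005]
```

View pics/z.png

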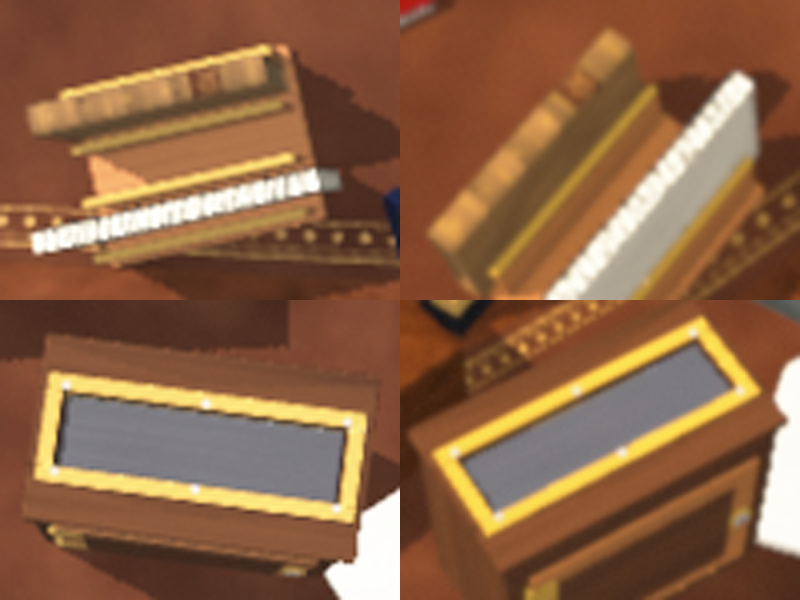

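The crops show the box door facing the robot and a clean brass frame. The notebook's wire edge ends at about (198.5,248.7) and (271,233.5) in the top view, and its right end is at about (300,249) in the scene view. The book is in the far compartment.

```bash
python3 - <<'E'
from h import *
b=cv2.imread("pics/scene0.png");a=cv2.imread("pics/top0.png")
def wm(im,x,y,w,h,v):
    hsv=cv2.cvtColor(im,cv2.COLOR_BGR2HSV);m=cv2.inRange(hsv,(0,0,v),(180,70,255));k=np.zeros_like(m);k[y:y+h,x:x+w]=m[y:y+h,x:x+w]
    c=max(cv2.findContours(k,cv2.RETR_EXTERNAL,cv2.CHAIN_APPROX_NONE)[0],key=cv2.contourArea)[:,0];return c
c=wm(b,225,235,90,95,130);hull=cv2.approxPolyDP(cv2.convexHull(c),2,True)[:,0];print("scene",hull.tolist())
c=wm(a,190,220,90,40,150);hull=cv2.approxPolyDP(cv2.convexHull(c),2,True)[:,0];print("top",hull.tolist())
for q in [(198.5,248.7),(271,233.5)]: print(plane("top",q,.13))
print(tri(ray("top",(271,233)),ray("scene",(300,249))))
for q in [(362,262),(592,130),(372,272)]: print("mon",plane("top",q,.432))
s=cv2.resize(b[225:335,225:325],None,fx=5,fy=5,interpolation=cv2.INTER_CUBIC);cv2.imwrite("pics/s.png",s)
E
```

```text
scene [[302, 249], [303, 268], [258, 324], [254, 325], [246, 310], [298, 248]]
top [[272, 233], [198, 250], [198, 246], [266, 230]]
[0.4131 0.4664 0.13  ]
[0.4509 0.2894 0.13  ]
(array([0.4542, 0.2921, 0.1237]), np.float64(0.002818705071156286))
mon [0.4029 0.0923 0.432 ]
mon [ 0.6353 -0.3111  0.432 ]
mon [0.3859 0.0751 0.432 ]
```

The rows are not in the units I measure in: shifts go in shares of 400 mm and turns go in shares of pi rad. I convert before sending: 0.384 m is 0.96, -0.29 m is -0.725, -0.6 rad is -0.191.

Request:
drive_effector(ticks="0,0,0,0,0,-0.725,1 | 0,0,0,0,0,-0.725,1 | 0,0,0,0,0,-0.725,1 | 0,0,0,0,0,-0.725,1 | 0,0,0,0,0,-0.725,1 | 0,0,0,0,0,-0.725,1 | 0,0,-0.191,0.96,-0.805,-0.725,1 | 0,0,-0.191,0.96,-0.805,-0.725,1 | 0,0,-0.191,0.96,-0.805,-0.725,1 | 0,0,-0.191,0.96,-0.805,-0.725,1 | 0,0,-0.191,0.96,-0.805,-0.725,1 | 0,0,-0.191,0.96,-0.805,-0.725,1 | 0,0,-0.191,0.96,-0.805,-0.725,1 | 0,0,-0.191,0.96,-0.805,-0.725,1 | 0,0,-0.191,0.96,-0.805,-0.725,1")

```text
clock: 1.98
position: [0.4798, -0.0947, 0.52]
ee_rot: [0.86, 0.51, -0.0, -0.001]
ft_force: [-0.9, -1.4, 0.4]
grip_width: 0.997
grasp_force: 0.0
```

Converted, 0.392 m is 0.98, -0.269 m is -0.6725, -0.71 rad is -0.226.

Request:
drive_effector(ticks="0,0,-0.226,0.98,-0.6725,0,1 | 0,0,-0.226,0.98,-0.6725,0,1 | 0,0,-0.226,0.98,-0.6725,0,1 | 0,0,-0.226,0.98,-0.6725,0,1 | 0,0,-0.226,0.98,-0.6725,0,1 | 0,0,-0.226,0.98,-0.6725,0,1 | 0,0,-0.226,0.98,-0.6725,0,1 | 0,0,-0.226,0.98,-0.6725,0,1 | 0,0,-0.226,0.98,-0.6725,0.425,1 | 0,0,-0.226,0.98,-0.6725,0.425,1 | 0,0,-0.226,0.98,-0.6725,0.425,1 | 0,0,-0.226,0.98,-0.6725,0.425,1 | 0,0,-0.226,0.98,-0.6725,0.425,1")

```text
clock: 3.6
position: [0.4351, 0.3737, 0.353]
ee_rot: [0.632, 0.775, 0.001, 0.0]
ft_force: [-0.7, 1.0, -0.2]
grip_width: 1.002
grasp_force: 0.0
```

```bash
python3 - <<'E'
from h import *
o=manip.get_obs();cv2.imwrite("pics/w1.png",vision.camera("wrist"));np.save("w1.npy",tool(o));print(o["position"],o["joint_pos"])
E
```

```text
[0.4351 0.3737 0.353 ] [-0.0677  0.2966 -0.915   1.3564  0.2345  1.5986 -0.7526]
```

View pics/w1.png

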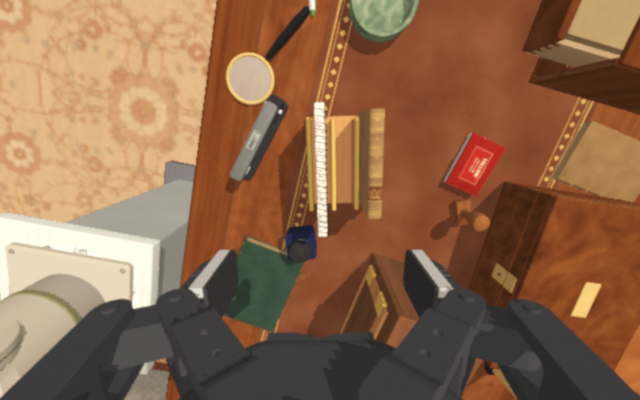

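The wrist view shows the notebook's wire edge as a white strip from (319,102) to (322,236), almost parallel to tool x. The book is to its right at column 376, and both fingers are clear.

```bash
python3 - <<'E'
from h import *
im=cv2.imread("pics/w1.png");T=np.load("w1.npy")@vision.calibration("wrist")["tool_from_camera"]
hsv=cv2.cvtColor(im,cv2.COLOR_BGR2HSV);m=cv2.inRange(hsv,(0,0,150),(180,60,255));k=np.zeros_like(m);k[95:240,305:335]=m[95:240,305:335]
ys,xs=np.nonzero(k);print(ys.min(),ys.max())
for y in(105,135,165,195,225,ys.max()): print(y,xs[ys==y].min() if (ys==y).any() else None,xs[ys==y].max() if (ys==y).any() else None)
p=np.polyfit(ys,xs,1);e=[(np.polyval(p,y),y) for y in(ys.min(),ys.max())];print(e)
for z in(.128,.135):print(z,[plane("wrist",q,z,T) for q in e])
for q,s,t in((e[0],(247,309),(198.5,248)),(e[1],(300,248.5),(271,232.5))):
    print(tri(ray("wrist",q,T),ray("top",t),ray("scene",s)),tri(ray("wrist",q,T),ray("scene",s)),tri(ray("top",t),ray("scene",s)))
E
```

```text
102 236
105 314 323
135 316 324
165 316 325
195 317 325
225 319 327
236 319 325
[(np.float64(318.69243445524114), np.int64(102)), (np.float64(322.5114264311357), np.int64(236))]
0.128 [array([0.413 , 0.4685, 0.128 ]), array([0.4536, 0.2948, 0.128 ])]
0.135 [array([0.4131, 0.468 , 0.135 ]), array([0.453 , 0.2976, 0.135 ])]
(array([0.4148, 0.464 , 0.1454]), np.float64(0.0035223826028733377)) (array([0.413 , 0.4647, 0.1575]), np.float64(0.0017336887724590782)) (array([0.4156, 0.4624, 0.145 ]), np.float64(0.00041621540639211283))
(array([0.4549, 0.2921, 0.1228]), np.float64(0.002725487049130777)) (array([0.4538, 0.2959, 0.1326]), np.float64(0.0009274612064484214)) (array([0.4552, 0.2918, 0.1245]), np.float64(0.002456145552673515))
```

Converted, 0.203 m is 0.5075, 0.0085 m is 0.0213, -0.03 rad is -0.0095.

Request:
drive_effector(ticks="0,0,-0.0095,0.0213,0,0.5075,0.5 | 0,0,-0.0095,0.0213,0,0.5075,0.5 | 0,0,-0.0095,0.0213,0,0.5075,0.5 | 0,0,-0.0095,0.0213,0,0.5075,0.5 | 0,0,-0.0095,0.0213,0,0.5075,0.5 | 0,0,-0.0095,0.0213,0,0.5075,0.5", force=60)

```text
clock: 4.4
position: [0.4341, 0.3834, 0.1513]
ee_rot: [0.621, 0.784, 0.002, 0.0]
ft_force: [0.0, 0.3, 0.6]
grip_width: 0.503
grasp_force: 0.0
```

```bash
python3 - <<'E'
from h import *
o=manip.get_obs();im=vision.camera("wrist");cv2.imwrite("pics/w2.png",im);np.save("w2.npy",tool(o))
cv2.imwrite("pics/w2c.png",im[0:400,160:480])
E
```

```text
(no output)
```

View pics/w2c.png

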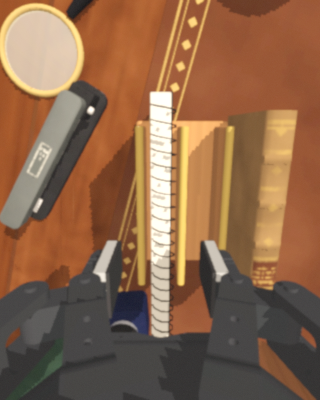

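The notebook's edge is at crop column 161, midway between the fingers at 110 and 208, and the book is clear on the right. I'll go down and grip.

Converted, 0.057 m is 0.1425, 0.03 m is 0.075.

Request:
drive_effector(ticks="0,0,0,0,0,0.075,0.5 | 0,0,0,0,0,0.1425,0.5 | 0,0,0,0,0,0.1425,0.5 | 0,0,0,0,0,0.1425,0 | 0,0,0,0,0,0.1425,0 | 0,0,0,0,0,0.1425,0 | 0,0,0,0,0,0.1425,0 | 0,0,0,0,0,0.1425,0", force=60)

```text
clock: 5.45
position: [0.4338, 0.3828, 0.0932]
ee_rot: [0.621, 0.784, 0.001, 0.0]
ft_force: [0.2, -0.6, 7.6]
grip_width: 0.128
grasp_force: 59.6
```

Converted, -0.3095 m is -0.7738, 0.11 m is 0.275, 0.337 rad is 0.1073.

Request:
drive_effector(ticks="0,0,0,0,0,-0.075,0 | 0,0,0,0,0,-0.175,0 | 0,0,0,0,0,-0.3,0 | 0,0,0,0,0,-0.45,0 | 0,0,0,0,0,-0.5875,0 | 0,0,0,0,0,-0.5875,0 | 0,0,0.0159,-0.1125,0.045,-0.5875,0 | 0,0,0.0318,-0.225,0.09,-0.5875,0 | 0,0,0.0477,-0.35,0.1375,-0.5875,0 | 0,0,0.0637,-0.475,0.1875,-0.5875,0 | 0,0,0.0796,-0.575,0.235,-0.5875,0 | 0,0,0.0955,-0.675,0.275,-0.5875,0 | 0,0,0.1073,-0.7738,0.3125,-0.5875,0 | 0,0,0.1073,-0.7738,0.3125,-0.5875,0 | 0,0,0.1073,-0.7738,0.3125,-0.5875,0")

```text
clock: 7.32
position: [0.6252, 0.1101, 0.3256]
ee_rot: [0.743, 0.669, -0.0, -0.001]
ft_force: [-0.4, 0.9, -1.6]
grip_width: 0.129
grasp_force: 58.8
```

```bash
python3 - <<'E'
from h import *
o=manip.get_obs();im=vision.camera("wrist");cv2.imwrite("pics/w3.png",im);np.save("w3.npy",tool(o))
s=vision.camera("scene");t=vision.camera("top");cv2.imwrite("pics/s3.png",s);cv2.imwrite("pics/t3.png",t)
z=lambda im,x,y,w,h:cv2.resize(im[y:y+h,x:x+w],(400,300),interpolation=cv2.INTER_CUBIC)
cv2.imwrite("pics/z3.png",np.vstack([np.hstack([z(s,240,80,160,120),z(t,270,80,160,120)]),np.hstack([z(im,120,0,400,300),z(s,190,190,160,120)])]))
E
```

```text
(no output)
```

View pics/z3.png

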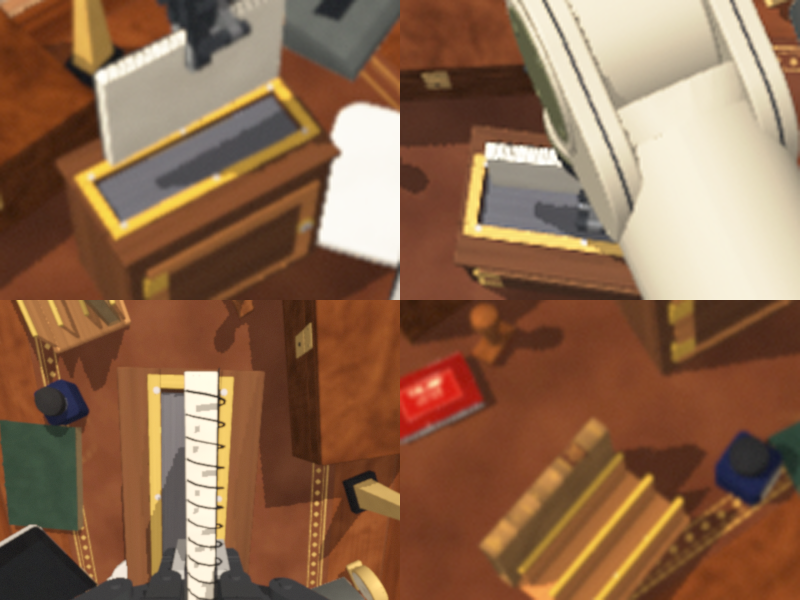

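The notebook is held level and upright above the slot, aligned with it and towards its +x side. The book is undisturbed in the sorter. I'll check the slot position against the wrist view.

```bash
python3 - <<'E'
from h import *
im=cv2.imread("pics/w3.png");Tt=np.load("w3.npy");T=Tt@vision.calibration("wrist")["tool_from_camera"]
hsv=cv2.cvtColor(im,cv2.COLOR_BGR2HSV);m=cv2.inRange(hsv,(18,110,120),(35,255,255));m[:, :250]=0;m[:,370:]=0
for y in range(85,250,20):
    x=np.nonzero(m[y])[0]
    q=[np.linalg.inv(Tt)@np.r_[plane("wrist",(u,y),.2005,T),1] for u in(x.min()-.5,x.max()+.5)]
    print(y,x.min(),x.max(),[p[:2] for p in q],(q[0][1]+q[1][1])/2)
ys=np.nonzero(m[:,265:360].any(1))[0];p=plane("wrist",(310,ys.min()),.2005,T);print(ys.min(),p,(np.linalg.inv(Tt)@np.r_[p,1])[:3])
E
```

```text
85 267 353 [array([ 0.1037, -0.0489]), array([0.1037, 0.0285])] -0.010220008712082285
105 268 352 [array([ 0.0869, -0.0489]), array([0.0869, 0.0281])] -0.01039431381786754
125 268 350 [array([ 0.0695, -0.0498]), array([0.0695, 0.0268])] -0.011498042018920573
145 269 349 [array([ 0.0514, -0.0498]), array([0.0514, 0.0264])] -0.011703519273071616
165 269 348 [array([ 0.0326, -0.0508]), array([0.0326, 0.026 ])] -0.012396786689514439
185 270 347 [array([ 0.013 , -0.0508]), array([0.0131, 0.0255])] -0.012628361068336647
205 270 346 [array([-0.0073, -0.0518]), array([-0.0073,  0.0251])] -0.013368627202260785
225 270 345 [array([-0.0285, -0.0528]), array([-0.0285,  0.0246])] -0.014139625761287744
245 271 281 [array([-0.0506, -0.0529]), array([-0.0506, -0.0415])] -0.047188030648986745
74 [0.6267 0.2233 0.2005] [ 0.1127 -0.0101  0.1252]
```

Converted, 0.113 m is 0.2825, 0.02 m is 0.05, 0.027 rad is 0.0086.

Request:
drive_effector(ticks="0,0,0.0086,0,0,0.05,0 | 0,0,0.0086,0,0,0.1,0 | 0,0,0.0086,0,0,0.125,0 | 0,0,0.0086,0,0,0.15,0 | 0,0,0.0086,0,0,0.175,0 | 0,0,0.0086,0,0,0.2,0 | 0,0,0.0086,0,0,0.225,0 | 0,0,0.0086,0,0,0.25,0 | 0,0,0.0086,0,0,0.275,0 | 0,0,0.0086,0,0,0.2825,0 | 0,0,0.0086,0,0,0.2825,0 | 0,0,0.0086,0,0,0.2825,0")

```text
clock: 8.98
position: [0.6264, 0.1092, 0.2135]
ee_rot: [0.752, 0.659, 0.001, 0.001]
ft_force: [6.0, -0.8, -3.3]
grip_width: 0.134
grasp_force: 58.3
```

Converted, -0.13 m is -0.325, -0.09 m is -0.225.

Request:
drive_effector(ticks="0,0,0,0,0,0,0.5 | 0,0,0,0,0,0,0.5 | 0,0,0,0,0,0,0.5 | 0,0,0,0,0,-0.1,0.5 | 0,0,0,0,0,-0.225,0.5 | 0,0,0,0,0,-0.325,0.5 | 0,0,0,0,0,-0.325,0.5 | 0,0,0,0,0,-0.325,0.5")

```text
clock: 9.98
position: [0.6254, 0.1096, 0.3426]
ee_rot: [0.752, 0.659, -0.0, -0.0]
ft_force: [0.5, -0.1, 0.5]
grip_width: 0.5
grasp_force: 0.0
```

```bash
python3 - <<'E'
from h import *
o=manip.get_obs();im=vision.camera("wrist");cv2.imwrite("pics/w4.png",im);np.save("w4.npy",tool(o))
s=vision.camera("scene");cv2.imwrite("pics/s4.png",s)
z=lambda im,x,y,w,h:cv2.resize(im[y:y+h,x:x+w],(400,300),interpolation=cv2.INTER_CUBIC)
cv2.imwrite("pics/z4.png",np.hstack([z(s,240,80,160,120),z(im,120,0,400,300)]))
E
```

```text
(no output)
```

View pics/z4.png

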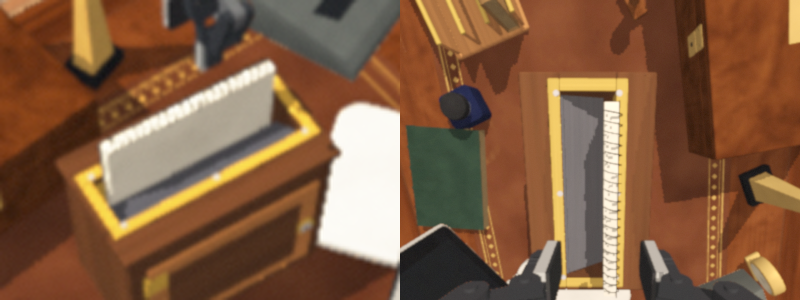

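The notebook is stuck on edge in the slot, upright against the +x side, with the flap open beside it. Next I shut the gripper, turn it a quarter turn so the 22 mm pad width lies across the slot, and push down.

Converted, 0.12 m is 0.3, 0.11 m is 0.275, 1.57 rad is 0.4997.

Request:
drive_effector(ticks="0,0,0.0573,0,-0.0025,0,0 | 0,0,0.1146,0,-0.0025,0,0 | 0,0,0.1719,0,-0.0025,0,0 | 0,0,0.2292,0,-0.0025,0,0 | 0,0,0.2865,0,-0.0025,0,0 | 0,0,0.3438,0,-0.0025,0,0 | 0,0,0.4011,0,-0.0025,0,0 | 0,0,0.4584,0,-0.0025,0,0 | 0,0,0.4997,0,-0.0025,0,0 | 0,0,0.4997,0,-0.0025,0.1,0 | 0,0,0.4997,0,-0.0025,0.2,0 | 0,0,0.4997,0,-0.0025,0.225,0 | 0,0,0.4997,0,-0.0025,0.25,0 | 0,0,0.4997,0,-0.0025,0.275,0 | 0,0,0.4997,0,-0.0025,0.3,0 | 0,0,0.4997,0,-0.0025,0.3,0")

```text
clock: 12.08
position: [0.6245, 0.1095, 0.2226]
ee_rot: [0.998, -0.066, -0.0, 0.0]
ft_force: [-0.1, -0.1, 0.2]
grip_width: -0.001
grasp_force: 0.0
```

```bash
python3 - <<'E'
from h import *
o=manip.get_obs();im=vision.camera("wrist");cv2.imwrite("pics/w5.png",im);np.save("w5.npy",tool(o))
s=vision.camera("scene");cv2.imwrite("pics/s5.png",s)
z=lambda im,x,y,w,h:cv2.resize(im[y:y+h,x:x+w],(400,300),interpolation=cv2.INTER_CUBIC)
cv2.imwrite("pics/z5.png",np.hstack([z(s,240,80,160,120),z(im,120,100,400,300)]))
E
```

```text
(no output)
```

View pics/z5.png

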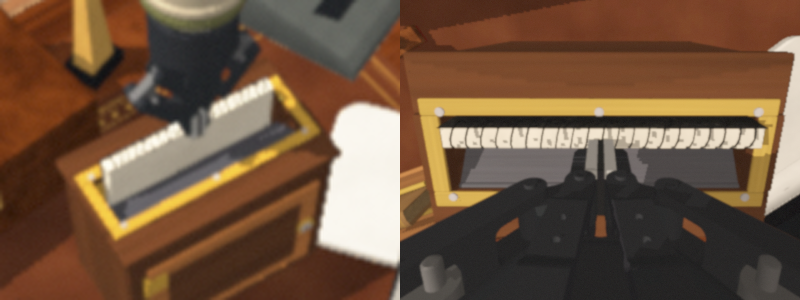

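The notebook has gone down about 25 mm under the fingertips and still stands upright, so the push works. I'll keep going down past the flap.

Converted, 0.071 m is 0.1775, 0.067 m is 0.1675.

Request:
drive_effector(ticks="0,0,0,0,0,0.025,0 | 0,0,0,0,0,0.05,0 | 0,0,0,0,0,0.075,0 | 0,0,0,0,0,0.1,0 | 0,0,0,0,0,0.125,0 | 0,0,0,0,0,0.15,0 | 0,0,0,0,0,0.1675,0 | 0,0,0,0,0,0.1775,0 | 0,0,0,0,0,0.1775,0 | 0,0,0,0,0,0.1775,0")

```text
clock: 13.42
position: [0.6252, 0.1095, 0.1525]
ee_rot: [0.998, -0.066, 0.001, -0.0]
ft_force: [5.6, 0.1, 0.4]
grip_width: 0.001
grasp_force: 1.8
```

Converted, -0.22 m is -0.55, -0.18 m is -0.45.

Request:
drive_effector(ticks="0,0,0,0,0,-0.075,0 | 0,0,0,0,0,-0.175,0 | 0,0,0,0,0,-0.3,0 | 0,0,0,0,0,-0.45,0 | 0,0,0,0,0,-0.55,0 | 0,0,0,0,0,-0.55,0 | 0,0,0,0,0,-0.55,0")

```text
clock: 14.3
position: [0.6242, 0.1096, 0.371]
ee_rot: [0.998, -0.065, -0.001, 0.0]
ft_force: [-0.1, 0.7, -1.0]
grip_width: 0.001
grasp_force: 0.0
```

```bash
python3 - <<'E'
from h import *
im=vision.camera("wrist");s=vision.camera("scene")
z=lambda im,x,y,w,h:cv2.resize(im[y:y+h,x:x+w],(400,300),interpolation=cv2.INTER_CUBIC)
cv2.imwrite("pics/z6.png",np.vstack([np.hstack([z(s,240,80,160,120),z(im,120,100,400,300)]),np.hstack([z(s,190,190,160,120)]*2)]))
E
```

```text
(no output)
```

View pics/z6.png

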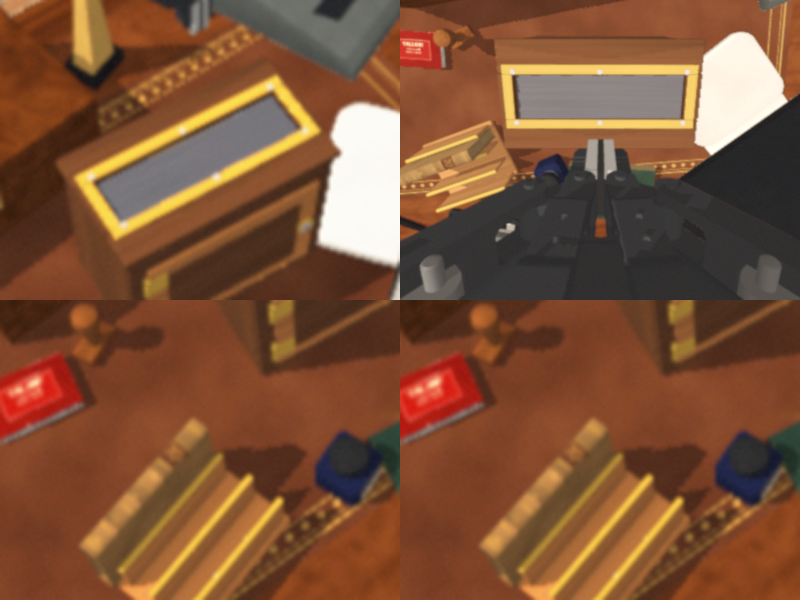

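The notebook is out of sight, the grey flap fills the slot and is shut, and the book stands where it was. I'll let things settle for a moment, then hand in.

Request:
drive_effector(ticks="0,0,0,0,0,0,0 | 0,0,0,0,0,0,0 | 0,0,0,0,0,0,0 | 0,0,0,0,0,0,0 | 0,0,0,0,0,0,0 | 0,0,0,0,0,0,0 | 0,0,0,0,0,0,0 | 0,0,0,0,0,0,0")

```text
clock: 15.4
position: [0.6247, 0.1096, 0.3723]
ee_rot: [0.998, -0.066, 0.0, 0.0]
ft_force: [0.2, -0.0, 0.2]
grip_width: 0.002
grasp_force: 0.0
```

```bash
python3 -c "from workcell import manip, vision, workorder;print(workorder.hand_in())"
```

```text
the job is handed in; nothing more can be done
None
```

The notebook was pushed through the slot and is inside the waste box with the flap shut over it, the leather book still stands in the sorter, and the job was handed in at about 15 s; hand-in returned no verdict.

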